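# Tighten a sensor housing's window ring with the pin spanner

### The arm

A 7-joint arm with a two-finger parallel gripper is mounted at the origin on the work surface. World frame = base frame: x ahead of the robot, y to its left, z up, the work surface at z = 0. Lengths are in m, angles in rad, forces in N, time in s.
With the tool pointing down it reaches from about 0.425 to 0.875 m from the base axis. Payload 4.7 kg.
Tool frame: the origin (TCP) lies on the centre line of the jaws, within the pads' length; the fingertips stand 17 mm ahead of it and the grasp point (between the pads) lies 2 mm behind it (tip_reach is the distance from the TCP to the fingertips, in m); z points along the fingers, y is the line along which they close (so a half turn about z gives the same grasp; the last joint's range is limited). The gripper opens to 85 mm and grips with 20 to 120 N. Pads are 22 mm wide; open, the fingers measure 114 mm over their backs; the gripper's body (76 mm by 85 mm) begins 54 mm behind the grasp point. The pads swing forward as they close: fully open they stand 13 mm farther back than shut.
Start: joints at [1.194, 0.321, -0.07, 1.45, 0.023, 1.371, -0.057], TCP at [0.248, -0.601, 0.248] pointing down, gripper open.
Joint ranges: [-2.86, 2.86], [-0.3, 2.09], [-1.38, 1.24], [0.06, 2.45], [-1.56, 4.7], [0.09, 2.05], [-2.69, 2.69]. Speed limits (rad/s): [2.57, 2.57, 3.14, 3.14, 3.14, 3.14, 3.14].

### API

Orientations are given as a 3x3 rotation matrix whose columns are the frame's x, y, z axes.
In Python, from station import read_state, camera, finish_job, cut_out, tip_reach gives the robot as it stands. The module is installed in compiled form; this text tells all that it offers.
- The arm moves only by the tool drive_tool, never from a script. Its argument "moves" is a list of rows, each a list of 7 numbers: the opening, from -1 (shut) to 1 (fully open), then the shift along the tool's x, y, z in fractions of the full range, 1 being 500 mm, then the turn, a rotation vector about the tool's x, y, z in a scale on which 1.0 is 2 rad. In form: [[fingers, x, y, z, ax, ay, az], ...]. A call has exactly 8 rows; each row is the pose to reach, as a shift and turn from the pose commanded when the call began, along the tool's axes at that moment; what a row does not reach only later rows make up. A row lasts 1/10 s, in which the tool goes at most 50 mm and 8.59 degrees, less where a joint would pass 70% of its speed; a pose out of reach is approached as far as the arm can. A call with a gripper value outside its range is refused whole. The fingers move at their own pace and stop on an object; "grip_force" is the grip in N (left out, the last holds). Time passes only in rows, so rows that repeat a pose let the fingers close, or fill a call up. It gives the time, the measured TCP pose, the force, the opening and the grip force at its end, in the units of the state.
- read_state(): the state, without advancing time (a new reading comes with each control period).
- camera(name): name is "scene" or "top"; returns a dict with "frame" (400x640x3 uint8, red, green, blue), "range_z" (400x640 float32, m along the optical axis (not along the pixel's ray), 0 where there is no reading), "K" (3x3 intrinsics, pixels), "world_from_camera" (4x4, takes a point from camera to world coordinates). Camera axes: x right, y down, z forward; pixel columns grow to the right and rows downward; lengths in m; the calibration is good to about 2 mm. A picture is of the moment at which its call begins.
- finish_job(): hands the job in; it is judged then, once.
Trained networks look in the newest picture that a camera, given by its name, has taken for a name from the list of things; names that differ only in an ending like _2 or _b are one class to them, and where a whole thing is asked for, a point or a joint stands for the part that bears it (a point fixed in the world has none). Each returns a list of dicts, best first, with "score" (0 to 1); they miss things now and then, are a little off and sometimes report something else, mostly with a low value. They report only what shows in the picture. A call takes as long as a camera call. They do not tell look-alikes from the thing itself.
- cut_out(camera, thing): "pixels" (400x640 bool, what is visible of it) and "extent" ([left, top, width, height] in pixels, round what is visible of it).
The state is a dict: "time_s": time; "qpos": joint angles; "joint_vel": joint speeds; "joint_efforts": joint torques, N m; "position": TCP position; "tcp_rot": TCP orientation; "wrist_force": force on the tool from outside, world axes, zero at the start; "torque": the same for the moment, N m; "opening": finger opening in m; "grasp_force": force on a finger pad.
Only numpy, scipy, OpenCV 4.12 (cv2) and the standard library are available. Lean on these libraries where they do the work, as an engineer would, in place of code of your own. Each camera call takes 0.05 s, during which the arm holds its last target. There are 200 camera calls.

### The job

Tighten the recessed window ring of the black sensor housing: take the pin spanner from its wooden holder, stand it in the ring with both pins fully down in the two holes, and turn clockwise as seen from above until the ring comes up against its stop. One grip is not enough: about half way round, let go of the spanner so that it stands free in the ring, and take a fresh grip on it for the rest. When the ring is home, put the spanner back upright in its holder, fully seated, and leave the other things on the bench alone.

Things in the scene. Friction and masses are not known exactly. Their poses are not given: they have to be found in the camera images.
- housing: black plastic sensor housing, fixed to the bench: 130 x 130 mm, 60 mm high, two round connectors sticking 22 mm out of its +x side. Origin at the centre of its underside, z up. A round well 72 mm across in the middle of its top holds the ring. A white line on the top face, on the +x side of the well, shows where the ring's black line stands when home.
- ring_top (a point): centre of the top face of the aluminium retaining ring in the housing's well, 6 mm below the housing's top (54 mm above the bench). Ring 70 mm outside, 25 mm inside (a glass window), with two round through holes 9 mm across, 12 mm deep, centred 18 mm either side of the centre along this point's x axis; a short black line near its edge. z up; turns with the ring.
- ring (a joint): angle of the ring in rad: it grows as the ring turns clockwise seen from above, from 0 (loose end) to the solid stop at 2.8 (home); starts between 0 and 0.3. The ring turns on the spot (it does not rise or sink) against a steady friction of 0.06 N m and stays where it is left.
- spanner: steel two-pin spanner, about 0.25 kg, starts upright in the holder. Origin at the centre of the underside of its disc, z up along the tool. Disc 60 mm across, 8 mm thick; neck 20 mm across; above it a square grip 30 x 30 mm, its flats facing the spanner's x and y axes, from 31 to 69 mm above the origin (grip it at about 50 mm).
- spanner_face (a point): same point and axes as spanner. Two pins 6 mm across with tapered tips reach 9 mm below it, 18 mm either side along its x axis. They go into the ring's holes (either half turn) with 1.5 mm play all round, until the disc lies on the ring; let go there, it stands by itself.
- holder: square wooden holder, 90 x 90 x 26 mm high, fixed to the bench, origin at the centre of its underside, z up. A round recess 69 mm across and 10 mm deep in its top receives the spanner's disc; a narrower bore of 49 mm through the middle leaves room for the pins, so the spanner stands in it at any yaw.
- holder_seat (a point): centre of the recess floor on which the spanner's disc rests, 16 mm above the bench
- antenna: grey dome antenna standing beyond the work, 80 mm across, 38 mm high; to be left alone. Origin at the centre of its underside
- jar: clear jar with black cap beyond the work, 56 mm across, 70 mm high; to be left alone. Origin at the centre of its underside
- screwdriver: screwdriver with black handle lying on the bench on the left of the work; to be left alone. Origin under its middle
Things that resemble listed ones, but are neither listed nor needed, are in the scene too. Leave any yellow look-alike of the spanner alone. There is more than one size of the holder; the one meant has the size given above.

How it is judged:
On the way, in this order (a step that is already met when the one before it is completed fails the run):
1. the spanner stands in the ring, both pins down in the holes (distance between spanner_face and ring_top below 0.005 m and angle between spanner's own z axis and vertical below 0.1 rad), for 0.2 s.
2. part way round (ring between 0.7 and 2.4 rad) the spanner is let go and stands free in the ring (all of step 1 and value of joint ring between 0.7 and 2.4 rad and contact force between the fingers and spanner below 0.05 N), for 0.2 s.
3. the ring reaches its stop, turned with the spanner in its holes (value of joint ring above 2.7 rad and distance between spanner_face and ring_top below 0.006 m), for 0.1 s.
At the end, for the whole second after the job is handed in: the ring stands within 0.1 rad of its stop, and the spanner is back in the holder, upright within 0.08 rad, its disc down on the recess floor (within 8 mm of its centre), at rest (value of joint ring above 2.7 rad and distance between spanner_face and holder_seat below 0.008 m and angle between spanner's own z axis and vertical below 0.08 rad and linear speed of spanner below 0.02 m/s); the robot touches nothing.
It fails at once if the spanner is tipped over or dropped (angle between spanner's own z axis and vertical above 0.6 rad).
It fails at once if the antenna is moved more than 30 mm (distance of antenna from where it was at the start of the episode above 0.03 m).
It fails at once if the jar is moved more than 30 mm (distance of jar from where it was at the start of the episode above 0.03 m).
It fails at once if the screwdriver is moved more than 30 mm (distance of screwdriver from where it was at the start of the episode above 0.03 m).
It also fails if it takes over 67 s, if anything falls off the work surface, if the arm or the gripper's body presses on something with over 40 N, if the wrist force passes 120 N, or if a joint passes its speed limit or range.

## Working session

There is one attempt and no reset: what is moved stays moved. The work goes in short steps, Python scripts to look and compute and a tool call to move; the robot and the scene stay as the last step left them, time stands still between calls to the robot, and variables do not carry over. Pictures are saved under pics/ and viewed, at most 12 in all, crops included, and the job is handed in when it is done.

Besides the shell and the picture viewer there is one more tool, called after "Request:" as name(argument=value, ...) on one line, values as JSON. drive_tool: Moves the arm, as the interface text tells. Its arguments: {"type":"object","properties":{"moves":{"type":"array","items":{"type":"array","items":{"type":"number"}}},"grip_force":{"type":"number"}},"required":["moves"]}

```bash
mkdir -p pics; cat > h.py <<'E'
import numpy as np, cv2
from station import *
def world(c,u,v,z=None):
    K=c["K"];T=c["world_from_camera"]
    d=np.array([(u-K[0,2])/K[0,0],(v-K[1,2])/K[1,1],1.0])
    if z is None: p=d*c["range_z"][int(round(v)),int(round(u))]
    else:
        dw=T[:3,:3]@d; p=d*(z-T[2,3])/dw[2]
    return T[:3,:3]@p+T[:3,3]
def cloud(c):
    K=c["K"];T=c["world_from_camera"];v,u=np.mgrid[:400,:640];r=c["range_z"]
    P=np.stack([(u-K[0,2])/K[0,0]*r,(v-K[1,2])/K[1,1]*r,r],-1)
    return P@T[:3,:3].T+T[:3,3]
E
python3 - <<'E'
from h import *
np.set_printoptions(precision=3,suppress=True)
s=read_state();print(s["time_s"],s["position"],s["tcp_rot"],s["opening"],tip_reach)
for n in["scene","top"]:
    c=camera(n);cv2.imwrite(f"pics/{n}0.png",c["frame"][:,:,::-1]);print(n,c["world_from_camera"],c["K"][0])
    P=cloud(c)
    for t in["spanner","holder","housing","ring_top","antenna","jar","screwdriver"]:
        for d in cut_out(n,t)[:4]:
            m=d["pixels"]&(c["range_z"]>0); p=P[m]
            print(t,round(d["score"],2),d["extent"],np.median(p,0) if len(p) else None, np.percentile(p[:,2],95) if len(p) else None)
E
```

```text
0.0 [ 0.247 -0.601  0.247] [[ 0.925  0.381 -0.001]
 [ 0.381 -0.925  0.002]
 [-0.    -0.002 -1.   ]] 0.08526082992684857 0.017
scene [[-0.185  0.591 -0.785  1.298]
 [ 0.983  0.113 -0.146  0.194]
 [ 0.002 -0.798 -0.602  0.608]
 [ 0.     0.     0.     1.   ]] [436.619   0.    320.627]
spanner 0.94 [223.2, 156.8, 29.1, 36.5] [ 0.516 -0.154  0.051] 0.08433719073522755
spanner 0.61 [161.8, 156.4, 40.9, 25.2] [ 0.492 -0.287  0.028] 0.052407549783589386
holder 0.96 [209.4, 172.0, 54.6, 34.1] [ 0.539 -0.142  0.021] 0.026292026138697855
holder 0.69 [239.7, 147.3, 33.8, 18.2] [ 0.367 -0.152  0.013] 0.02000183069447985
housing 0.64 [331.7, 172.0, 67.5, 68.3] [0.586 0.152 0.055] 0.0604306178958566
ring_top 0.67 [352.2, 185.9, 26.9, 18.1] [0.535 0.151 0.053] 0.0547930989697718
ring_top 0.48 [331.8, 173.5, 67.9, 64.2] [0.585 0.152 0.055] 0.060434197808731493
antenna 0.76 [175.3, 249.3, 40.8, 37.8] [ 0.784 -0.138  0.027] 0.03619311751217611
jar 0.61 [284.2, 254.9, 32.9, 51.3] [0.807 0.071 0.05 ] 0.07012057016563808
screwdriver 0.75 [466.4, 214.6, 29.2, 76.7] [0.608 0.389 0.02 ] 0.025446205521608756

[... 357 characters left out ...]
2.2] [ 0.479 -0.285  0.034] 0.05671132959509617
holder 0.79 [376.6, 205.2, 49.0, 44.6] [ 0.506 -0.158  0.025] 0.029663780566127628
holder 0.56 [387.5, 271.7, 29.5, 28.2] [ 0.354 -0.157  0.018] 0.023193975271714573
housing 0.58 [245.6, 181.4, 57.9, 60.8] [0.539 0.153 0.059] 0.0631235956516576
ring_top 0.7 [391.0, 215.7, 21.7, 24.0] [ 0.501 -0.152  0.027] 0.08713361319050653
ring_top 0.67 [261.3, 199.8, 29.8, 27.3] [0.538 0.151 0.054] 0.05770978885816924
antenna 0.59 [375.2, 109.0, 33.1, 30.6] [ 0.759 -0.145  0.03 ] 0.03823923824589692
jar 0.67 [297.2, 102.9, 23.8, 25.8] [0.778 0.067 0.068] 0.07284398238783876
screwdriver 0.56 [175.2, 180.5, 10.6, 41.6] [0.579 0.387 0.022] 0.027175589159987645
```

View pics/scene0.png

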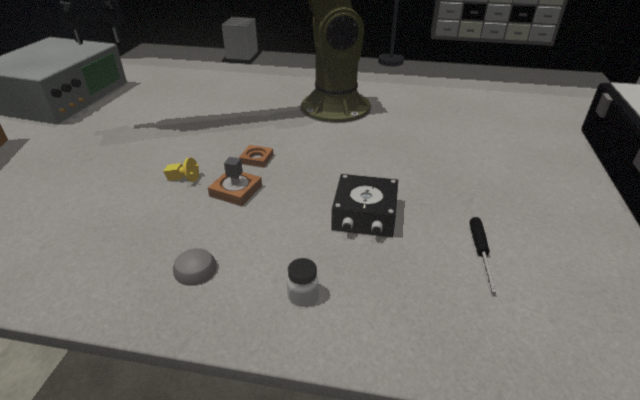

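View pics/top0.png

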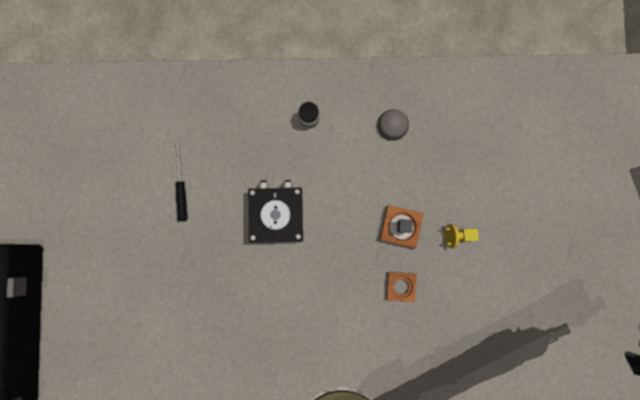

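The top view shows the steel spanner at about (404,227) in the larger wooden holder (402,227), a smaller empty holder at (401,287), the yellow look-alike lying at (462,236) and the housing at (275,215). The steel spanner in the larger holder fits the description: it is upright and not yellow. I'll measure it and confirm with one enlarged crop.

```bash
cat > meas.py <<'E'
from h import *
np.set_printoptions(precision=4,suppress=True)
def rect(p):
    (cx,cy),(w,h),a=cv2.minAreaRect((p[:,:2]*1000).astype(np.float32)); return np.round([cx,cy,w,h,a],1)
cs={n:camera(n) for n in("scene","top")}
for n,c in cs.items():
    P=cloud(c).reshape(-1,3)
    def box(x0,x1,y0,y1,z0,z1):
        m=(P[:,0]>x0)&(P[:,0]<x1)&(P[:,1]>y0)&(P[:,1]<y1)&(P[:,2]>z0)&(P[:,2]<z1); return P[m]
    g=box(.44,.56,-.22,-.09,.062,.1); g=g[g[:,2]>np.percentile(g[:,2],80)-.004]
    h=box(.43,.57,-.22,-.08,.021,.033)
    s=box(.3,.41,-.22,-.08,.012,.028)
    b=box(.45,.63,.06,.24,.0565,.068)
    for k,p in(("griptop",g),("holder",h),("small",s),("housing",b)):
        print(n,k,len(p),p.mean(0),"rect mm",rect(p))
a=cs["top"]["frame"][170:310,230:490]; b=cs["scene"]["frame"][140:245,150:410]
o=np.vstack([cv2.resize(a,(624,336),interpolation=2),cv2.resize(b,(624,252),interpolation=2)])
cv2.imwrite("pics/crop1.png",o[:,:,::-1])
E
python3 meas.py
```

```text
scene griptop 113 [ 0.5089 -0.157   0.0837] rect mm [ 507.1 -157.7   30.    34.9   89.1]
scene holder 706 [ 0.5169 -0.1551  0.0244] rect mm [ 507.7 -158.9   93.6   93.2   75.6]
scene small 311 [ 0.3624 -0.1532  0.0173] rect mm [ 360.7 -154.    70.    72.5   86.7]
scene housing 1758 [0.5461 0.1517 0.0592] rect mm [539.9 151.  135.3 130.    0.3]
top griptop 137 [ 0.5029 -0.1574  0.0853] rect mm [ 503.3 -157.8   29.5   29.    83.4]
top holder 956 [ 0.5032 -0.1576  0.0257] rect mm [ 504.  -159.3   90.8   90.7   75.6]
top small 538 [ 0.3554 -0.1542  0.0188] rect mm [ 355.6 -154.5   69.7   68.8   84.9]
top housing 2141 [0.536  0.1509 0.0601] rect mm [536.9 151.3 130.  129.9   0.4]
```

View pics/crop1.png

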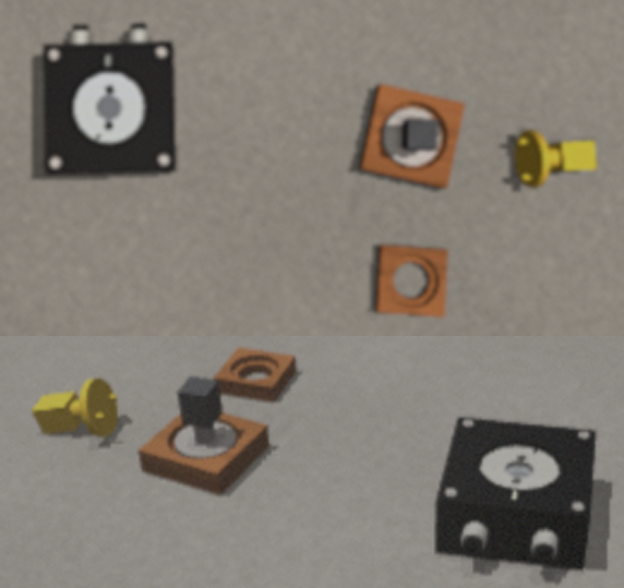

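Crop: the steel spanner at (421,133) stands in the larger holder, which measures 90.8 mm, so it's the right one. The other holder at (411,280) measures 69 mm, and the yellow look-alike lies at right. The ring holes are at (109,90) and (109,126), along world x. Next I move above the spanner.

Units first: shifts go in shares of 500 mm and turns go in shares of 2 rad. So 350 mm is 0.7, 310 mm is 0.62, -1.06 rad is -0.53.

Request:
drive_tool(moves=[[1,0.1,-0.076,0.01,0,0,-0.065],[1,0.2,-0.152,0.02,0,0,-0.13],[1,0.3,-0.23,0.04,0,0,-0.2],[1,0.38,-0.292,0.06,0,0,-0.265],[1,0.46,-0.354,0.08,0,0,-0.33],[1,0.54,-0.414,0.08,0,0,-0.4],[1,0.62,-0.476,0.08,0,0,-0.465],[1,0.7,-0.538,0.08,0,0,-0.53]], grip_force=50)

```text
time_s: 1.7
position: [0.4473, -0.2553, 0.2092]
tcp_rot: [[0.115, 0.993, 0.0], [0.993, -0.115, -0.001], [-0.001, 0.0, -1.0]]
wrist_force: [0.8, -0.4, 0.7]
opening: 0.0852
grasp_force: 0.0
```

In the tool's units: 65 mm is 0.13, 57 mm is 0.114.

Request:
drive_tool(moves=[[1,0.066,0.028,0,0,0,0],[1,0.13,0.056,0.04,0,0,0],[1,0.13,0.056,0.114,0,0,0],[1,0.13,0.056,0.114,0,0,0],[1,0.13,0.056,0.114,0,0,0],[1,0.13,0.056,0.114,0,0,0],[1,0.13,0.056,0.114,0,0,0],[1,0.13,0.056,0.114,0,0,0]])

```text
time_s: 2.5
position: [0.4828, -0.1968, 0.1534]
tcp_rot: [[0.121, 0.993, 0.002], [0.993, -0.121, -0.001], [-0.001, 0.002, -1.0]]
wrist_force: [-0.7, -0.9, -0.6]
opening: 0.0851
grasp_force: 0.0
```

```bash
python3 - <<'E'
from h import *
print(np.round(read_state()["qpos"],3),read_state()["position"])
E
```

```text
[ 0.793  0.147 -0.491  1.875  0.077  1.136  0.153] [ 0.48282118 -0.19682056  0.15338286]
```

In the tool's units: 50 mm is 0.1, 41 mm is 0.082.

Request:
drive_tool(moves=[[1,0.082,0.032,0,0,0,0],[1,0.082,0.032,0,0,0,0],[1,0.082,0.032,0.03,0,0,0],[1,0.082,0.032,0.07,0,0,0],[1,0.082,0.032,0.1,0,0,0],[1,0.082,0.032,0.1,0,0,0],[1,0.082,0.032,0.1,0,0,0],[1,0.082,0.032,0.1,0,0,0]])

```text
time_s: 3.3
position: [0.5036, -0.1575, 0.1027]
tcp_rot: [[0.12, 0.993, 0.001], [0.993, -0.12, -0.001], [-0.0, 0.001, -1.0]]
wrist_force: [0.2, 0.2, 0.5]
opening: 0.0855
grasp_force: 0.0
```

In the tool's units: 38 mm is 0.076, 20 mm is 0.04.

Request:
drive_tool(moves=[[1,0,0,0.04,0,0,0],[1,0,0,0.076,0,0,0],[1,0,0,0.076,0,0,0],[1,0,0,0.076,0,0,0],[-1,0,0,0.076,0,0,0],[-1,0,0,0.076,0,0,0],[-1,0,0,0.076,0,0,0],[-1,0,0,0.076,0,0,0]], grip_force=60)

```text
time_s: 4.1
position: [0.5037, -0.1574, 0.0648]
tcp_rot: [[0.12, 0.993, 0.001], [0.993, -0.12, -0.001], [-0.001, 0.001, -1.0]]
wrist_force: [-3.6, 1.1, 4.9]
opening: 0.0295
grasp_force: 59.2
```

In the tool's units: -90 mm is -0.18, -50 mm is -0.1.

Request:
drive_tool(moves=[[-1,0,0,0,0,0,0],[-1,0,0,0,0,0,0],[-1,0,0,0,0,0,0],[-1,0,0,-0.04,0,0,0],[-1,0,0,-0.1,0,0,0],[-1,0,0,-0.18,0,0,0],[-1,0,0,-0.18,0,0,0],[-1,0,0,-0.18,0,0,0]])

```text
time_s: 4.9
position: [0.503, -0.1572, 0.1541]
tcp_rot: [[0.12, 0.993, 0.0], [0.993, -0.12, -0.001], [-0.001, 0.0, -1.0]]
wrist_force: [-1.1, 0.4, -3.1]
opening: 0.0292
grasp_force: 60.4
```

```bash
python3 - <<'E'
from h import *
np.set_printoptions(precision=4,suppress=True)
s=read_state();print(s["position"],s["qpos"])
a=camera("scene");b=camera("top")
o=np.vstack([cv2.resize(a["frame"][100:220,170:310],(700,600),interpolation=2)])
cv2.imwrite("pics/crop2.png",o[:,:,::-1])
E
```

```text
[ 0.503  -0.1572  0.1541] [ 0.7385  0.1641 -0.5272  1.8586  0.0911  1.1421  0.0591]
```

View pics/crop2.png

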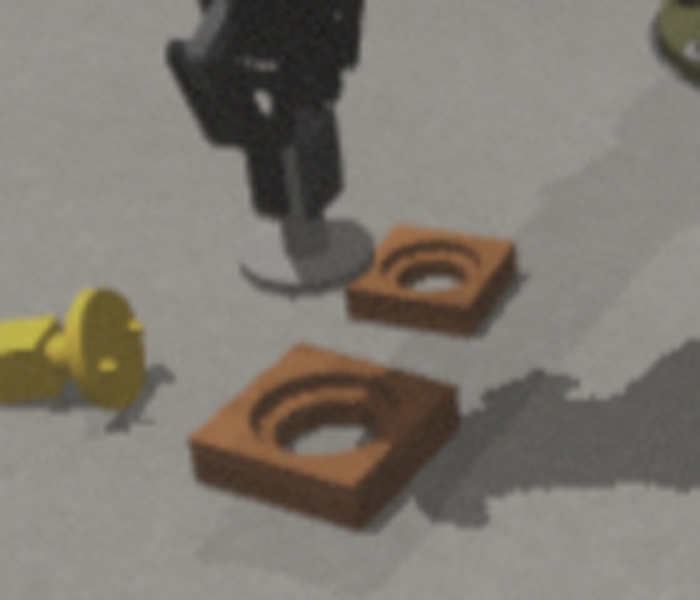

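The spanner is lifted and hangs at (308,262) in the crop. A small pin tip just shows at the disc's front edge at (292,293), so the pin axis is probably along the tool's y. I'll raise it over the ring and check with a flatter view.

In the tool's units: 280 mm is 0.56, 245 mm is 0.49, -0.12 rad is -0.06.

Request:
drive_tool(moves=[[-1,0.07,0,-0.04,0,0,0],[-1,0.14,0,-0.08,0,0,0],[-1,0.21,0,-0.12,0,0,0],[-1,0.28,0,-0.16,0,0,0],[-1,0.35,0,-0.2,0,0,-0.02],[-1,0.42,-0.002,-0.24,0,0,-0.04],[-1,0.49,-0.002,-0.272,0,0,-0.06],[-1,0.56,-0.004,-0.272,0,0,-0.06]])

```text
time_s: 5.8
position: [0.5352, 0.1226, 0.2907]
tcp_rot: [[-0.001, 1.0, 0.001], [1.0, 0.001, 0.0], [0.0, 0.001, -1.0]]
wrist_force: [0.8, -0.3, -1.8]
opening: 0.0297
grasp_force: 60.2
```

Request:
drive_tool(moves=[[-1,0,0,0,0,0,0],[-1,0,0,0,0,0,0],[-1,0,0,0,0,0,0],[-1,0,0,0,0,0,0],[-1,0,0,0,0,0,0],[-1,0,0,0,0,0,0],[-1,0,0,0,0,0,0],[-1,0,0,0,0,0,0]])

```text
time_s: 6.6
position: [0.5347, 0.121, 0.2902]
tcp_rot: [[0.0, 1.0, 0.0], [1.0, -0.0, -0.0], [-0.0, 0.0, -1.0]]
wrist_force: [0.5, -0.2, -1.7]
opening: 0.0296
grasp_force: 60.1
```

```bash
python3 - <<'E'
from h import *
np.set_printoptions(precision=4,suppress=True)
s=read_state();p=s["position"];print(p,s["qpos"],s["wrist_force"])
a=camera("scene")
K=a["K"];T=np.linalg.inv(a["world_from_camera"]);q=T[:3,:3]@(p-[0,0,.048])+T[:3,3];u=K@q;u=(u/u[2]).astype(int);print(u)
x,y=u[0],u[1]
o=cv2.resize(a["frame"][max(y-70,0):y+50,x-70:x+70],None,fx=5,fy=5,interpolation=2)
cv2.imwrite("pics/crop3.png",o[:,:,::-1])
b=camera("top");cv2.imwrite("pics/top_mid.png",b["frame"][:,:,::-1])
E
```

```text
[0.5347 0.121  0.2902] [ 0.422   0.1429 -0.7597  1.621   0.0996  1.4173 -0.3482] [ 0.5345 -0.1925 -1.7398]
[356 111   1]
```

View pics/crop3.png

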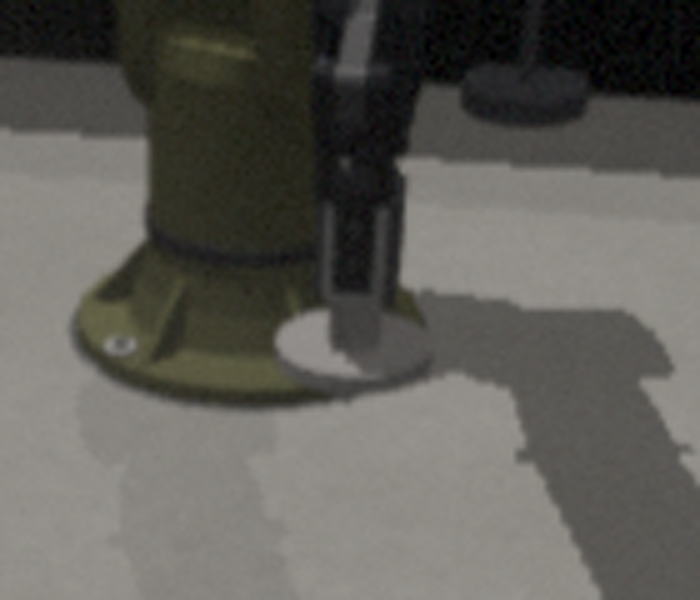

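The crop shows the disc at (355,345). Any pin tip near (345,397) merges into the robot base behind it, so I'll raise the spanner for a flatter view.

In the tool's units: -200 mm is -0.4, -160 mm is -0.32.

Request:
drive_tool(moves=[[-1,0,0,-0.08,0,0,0],[-1,0,0,-0.16,0,0,0],[-1,0,0,-0.24,0,0,0],[-1,0,0,-0.32,0,0,0],[-1,0,0,-0.4,0,0,0],[-1,0,0,-0.4,0,0,0],[-1,0,0,-0.4,0,0,0],[-1,0,0,-0.4,0,0,0]])

```text
time_s: 7.5
position: [0.5344, 0.1209, 0.4884]
tcp_rot: [[0.0, 1.0, -0.002], [1.0, -0.0, -0.001], [-0.001, -0.002, -1.0]]
wrist_force: [0.1, 0.6, -2.2]
opening: 0.0294
grasp_force: 60.5
```

```bash
python3 - <<'E'
from h import *
np.set_printoptions(precision=4,suppress=True)
s=read_state();p=s["position"];print(p,s["qpos"],s["wrist_force"])
a=camera("scene")
K=a["K"];T=np.linalg.inv(a["world_from_camera"]);q=T[:3,:3]@(p-[0,0,.048])+T[:3,3];u=K@q;u=(u/u[2]).astype(int);print(u)
x,y=u[0],u[1]
print(a["frame"].shape)
o=a["frame"][max(y-35,0):y+25,x-40:x+40].astype(float)
o=255*(o/255)**.5
o=cv2.resize(o.clip(0,255).astype(np.uint8),None,fx=9,fy=9,interpolation=2)
cv2.imwrite("pics/crop4.png",o[:,:,::-1])
P=cloud(a);m=(abs(P[...,0]-p[0])<.045)&(abs(P[...,1]-p[1])<.045)&(P[...,2]<p[2]-.03)&(P[...,2]>p[2]-.08)
v,uu=np.nonzero(m);R=P[m]-p
# lowest points per y-bin
for yb in range(-32,34,4):
    k=abs(R[:,1]*1000-yb)<2
    if k.any(): i=R[k][:,2].argmin(); print(yb,np.round(R[k][i]*1000,1),k.sum())
E
```

```text
[0.5344 0.1209 0.4884] [ 0.3805  0.161  -0.77    1.2146  0.1149  1.812  -0.3557] [ 0.1159  0.6035 -2.2272]
[362   0   1]
(400, 640, 3)
-32 [  8.1 -30.  -48. ] 1
-28 [ 15.2 -27.4 -47.8] 2
-24 [ 19.1 -25.2 -48.4] 6
-20 [ 24.1 -21.3 -48.6] 10
-16 [ 27.  -16.  -49.2] 12
-12 [ 25.5 -13.  -49.4] 10
-8 [ 28.8  -9.5 -48.6] 14
-4 [ 21.  -2. -56.] 16
0 [ 22.   -1.8 -57.2] 26
4 [ 27.9   4.8 -49.6] 13
8 [ 27.2   9.4 -49.6] 17
12 [ 26.3  12.5 -49.6] 17
16 [ 24.2  15.4 -48.5] 10
20 [ 21.   21.4 -48.9] 15
24 [ 18.7  22.9 -49.4] 13
28 [  3.1  28.  -49.6] 6
```

View pics/crop4.png

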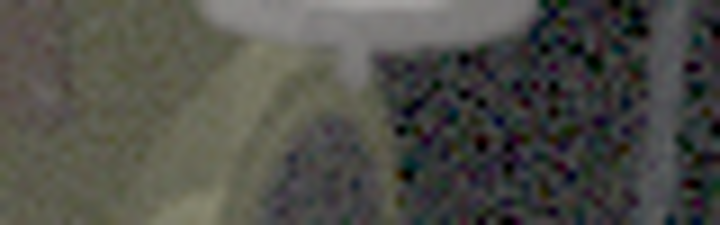

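The pin shows at (355,70), and the depth puts it 21 mm forward along x, so the pins lie along the tool's y axis. Now I measure the ring's centre and hole direction from the first pictures.

```bash
cat > ring.py <<'E'
from h import *
import sys
np.set_printoptions(precision=2,suppress=True)
C0=np.array([.5375,.151])
def rectify(c,f,z,half=50,s=4):
    n=2*half*s
    K=c["K"];T=np.linalg.inv(c["world_from_camera"])
    i,j=np.mgrid[:n,:n]   # row -> -x, col -> -y
    X=np.stack([C0[0]+(n/2-i)/s/1000,C0[1]+(n/2-j)/s/1000,np.full(i.shape,z)],-1)
    q=(X@T[:3,:3].T+T[:3,3])@K.T
    return cv2.remap(f,(q[...,0]/q[...,2]).astype(np.float32),(q[...,1]/q[...,2]).astype(np.float32),cv2.INTER_CUBIC)
def mm(pt,half=50,s=4): return C0*1000+np.array([half-pt[1]/s,half-pt[0]/s])
E
python3 - <<'E'
from ring import *
outs=[]
for n in("top","scene"):
    c=camera(n);f=cv2.imread(f"pics/{n}0.png")
    R=rectify(c,f,.054);outs.append(R)
    g=cv2.cvtColor(R,cv2.COLOR_BGR2GRAY)
    b=(g>(np.percentile(g,95)*.55)).astype(np.uint8)
    cn=max(cv2.findContours(b,0,1)[0],key=cv2.contourArea)
    h=cv2.convexHull(cn);e=cv2.fitEllipse(h);print(n,"ring",mm(e[0]),np.array(e[1])/4)
    yy,xx=np.mgrid[:400,:400]
    r=np.hypot(xx-e[0][0],yy-e[0][1])/4
    w=np.where((r>13.8)&(r<23),np.clip(np.percentile(g,90)*.85-g.astype(float),0,None),0)
    lab=cv2.connectedComponentsWithStats((w>20).astype(np.uint8))
    for k in range(1,lab[0]):
        if lab[2][k,4]>150:
            m=lab[1]==k; p=mm((np.average(xx[m],weights=w[m]),np.average(yy[m],weights=w[m]))); d=p-mm(e[0])
            print("  dark",lab[2][k,4]/16,p,"rel",d,np.hypot(*d),"ang",np.degrees(np.arctan2(d[1],d[0])))
cv2.imwrite("pics/ring1.png",np.hstack(outs))
E
```

```text
top ring [537.09 150.92] [71.97 72.24]
  dark 62.6875 [554.67 150.2 ] rel [17.58 -0.72] 17.597546726647153 ang -2.353942341899535
  dark 62.0 [519.19 151.51] rel [-17.89   0.58] 17.904365807211356 ang 178.13001994826294
scene ring [542.99 151.21] [70.   82.17]
  dark 24.875 [558.66 150.48] rel [15.67 -0.73] 15.685308709438806 ang -2.657476115724305
  dark 69.4375 [525.16 151.2 ] rel [-17.84  -0.01] 17.835917641181563 ang -179.97785131419758
```

View pics/ring1.png

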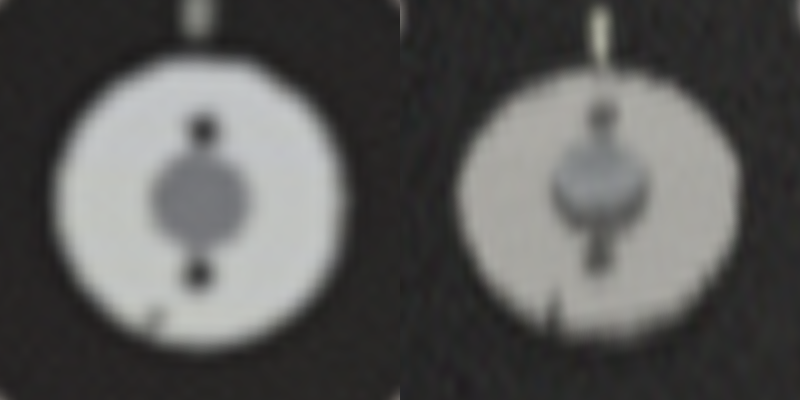

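In the tool's units: 320 mm is 0.64, 280 mm is 0.56.

Request:
drive_tool(moves=[[-1,0.02,0.002,0.08,0,0,0],[-1,0.04,0.004,0.16,0,0,0],[-1,0.06,0.006,0.24,0,0,0],[-1,0.06,0.006,0.32,0,0,0],[-1,0.06,0.006,0.4,0,0,0],[-1,0.06,0.006,0.48,0,0,0],[-1,0.06,0.006,0.56,0,0,0],[-1,0.06,0.006,0.64,0,0,0]])

```text
time_s: 8.45
position: [0.5369, 0.1506, 0.1678]
tcp_rot: [[0.0, 1.0, -0.001], [1.0, -0.0, -0.001], [-0.001, -0.001, -1.0]]
wrist_force: [0.6, -1.4, -2.1]
opening: 0.029
grasp_force: 60.5
```

The rectified top view (left) shows holes at (202,130) and (197,273) and the black line at (155,318). That puts the ring centre at about (537.1,150.9) mm with the hole axis at −2.2°. The scene view disagrees by about 3–5 mm in x, so I'll hover low and compare the disc in both cameras.

In the tool's units: 40 mm is 0.08, 20 mm is 0.04, 0.04 rad is 0.02.

Request:
drive_tool(moves=[[-1,0,0,0.04,0,0,0.02],[-1,0,0,0.08,0,0,0.02],[-1,0,0,0.08,0,0,0.02],[-1,0,0,0.08,0,0,0.02],[-1,0,0,0.08,0,0,0.02],[-1,0,0,0.08,0,0,0.02],[-1,0,0,0.08,0,0,0.02],[-1,0,0,0.08,0,0,0.02]])

```text
time_s: 9.25
position: [0.538, 0.1512, 0.1307]
tcp_rot: [[0.04, 0.999, 0.001], [0.999, -0.04, -0.0], [-0.0, 0.001, -1.0]]
wrist_force: [0.5, 0.4, -2.1]
opening: 0.0297
grasp_force: 60.1
```

```bash
cat > hov.py <<'E'
from ring import *
s=read_state();p=s["position"];print(p*1000,s["qpos"],s["wrist_force"])
outs=[]
for n in("top","scene"):
    c=camera(n)
    R=rectify(c,c["frame"],p[2]-.040);outs.append(R)
cv2.imwrite("pics/hov1.png",np.hstack(outs)[:,:,::-1])
E
python3 hov.py
```

```text
[538.   151.17 130.68] [ 0.33  0.3  -0.75  1.8   0.23  1.13 -0.54] [ 0.53  0.44 -2.14]
```

View pics/hov1.png

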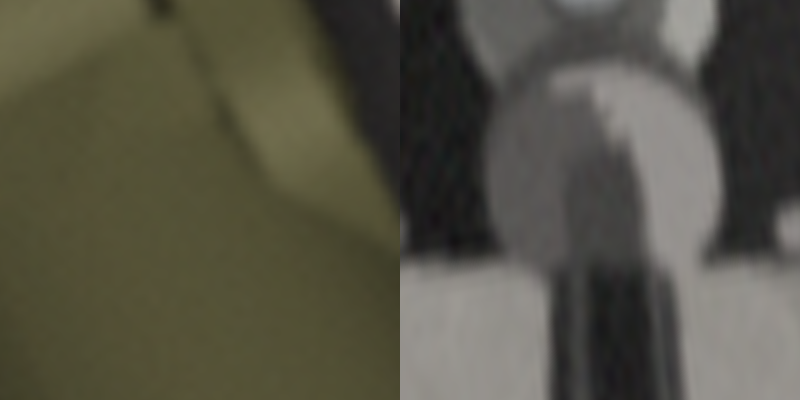

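The arm hides the top view. In the scene view the disc centre is near column 205, about 1.2 mm low in y, and the x readings agree with the ring's. I'll refine this with circle fits in the scene camera.

```bash
cat > fit.py <<'E'
from ring import *
from scipy.optimize import minimize
from scipy.ndimage import map_coordinates
def fitc(g,r,angs,sign,x0):
    g=cv2.GaussianBlur(g,(0,0),3).astype(float)
    a=np.radians(angs)
    def samp(c,rr):
        x=c[0]+rr*np.cos(a);y=c[1]+rr*np.sin(a)
        return map_coordinates(g,[(50-(x-C0[0]*1000))*4,(50-(y-C0[1]*1000))*4],order=1,mode="nearest")
    f=lambda c:-np.mean(np.clip(sign*(samp(c,r-1.2)-samp(c,r+1.2)),-40,60))
    best=min(((f((x0[0]+i,x0[1]+j)),x0[0]+i,x0[1]+j) for i in np.arange(-6,6.1,.5) for j in np.arange(-4,4.1,.5)))
    m=minimize(f,best[1:],method="Nelder-Mead");return m.x,m.fun
E
python3 - <<'E'
from fit import *
s=read_state();p=s["position"]
c=camera("scene")
G=lambda f:cv2.cvtColor(f,cv2.COLOR_RGB2GRAY)
g=G(rectify(c,c["frame"],p[2]-.040))
fr=np.r_[-75:-20,20:75]
print("disc",fitc(g,30,fr,1,(542,150)),fitc(g,30,np.arange(-90,91),1,(542,150)),p*1000)
f=cv2.imread("pics/scene0.png")[:,:,::-1].copy()
g=G(rectify(c,f,.054))
print("ring far",fitc(g,35,np.arange(100,261),1,(541,151)))
for x in(18,-18):print("hole",fitc(g,4.5,np.arange(0,360,5),-1,(541+x,151)))
print("window",fitc(g,12.5,np.r_[30:150,210:330],-1,(541,151)))
g=G(rectify(c,f,.060)); print("well",fitc(g,36,np.arange(-80,81),1,(541,151)))
c=camera("top");f=cv2.imread("pics/top0.png")[:,:,::-1].copy();g=G(rectify(c,f,.054))
print("top ring",fitc(g,35,np.arange(0,360),1,(537,151)))
for x in(18,-18):print("hole",fitc(g,4.5,np.arange(0,360,5),-1,(537+x,151)))
E
```

```text
disc (array([541.12, 150.19]), np.float64(-25.637116939487207)) (array([541.23, 150.38]), np.float64(-29.59131031421079)) [537.82 151.08 130.36]
ring far (array([538.98, 151.39]), np.float64(-46.30012015372995))
hole (array([558.2 , 150.43]), np.float64(-27.549349766457553))
hole (array([522.82, 151.42]), np.float64(-28.214961735754972))
window (array([540.24, 151.05]), np.float64(-25.66722178020474))
well (array([542. , 151.5]), np.float64(-53.33621538283695))
top ring (array([536.95, 150.9 ]), np.float64(-58.052536586974604))
hole (array([555.1 , 150.26]), np.float64(-43.28514642903615))
hole (array([518.61, 151.58]), np.float64(-43.387666845504434))
```

In the tool's units: 20 mm is 0.04, 17 mm is 0.034.

Request:
drive_tool(moves=[[-1,0.0014,-0.0014,0,0,0,0],[-1,0.0014,-0.0014,0.01,0,0,0],[-1,0.0014,-0.0014,0.02,0,0,0],[-1,0.0014,-0.0014,0.028,0,0,0],[-1,0.0014,-0.0014,0.034,0,0,0],[-1,0.0014,-0.0014,0.04,0,0,0],[-1,0.0014,-0.0014,0.04,0,0,0],[-1,0.0014,-0.0014,0.04,0,0,0]])

```text
time_s: 10.25
position: [0.537, 0.1519, 0.1101]
tcp_rot: [[0.04, 0.999, -0.0], [0.999, -0.04, -0.0], [-0.0, -0.0, -1.0]]
wrist_force: [-0.5, 0.6, -2.3]
opening: 0.0294
grasp_force: 60.2
```

No contact force with the tips already below the ring's top, so I continue down.

In the tool's units: 7.5 mm is 0.015, 7 mm is 0.014.

Request:
drive_tool(moves=[[-1,0,0,0.004,0,0,0],[-1,0,0,0.008,0,0,0],[-1,0,0,0.012,0,0,0],[-1,0,0,0.014,0,0,0],[-1,0,0,0.015,0,0,0],[-1,0,0,0.015,0,0,0],[-1,0,0,0.015,0,0,0],[-1,0,0,0.015,0,0,0]])

```text
time_s: 11.05
position: [0.5372, 0.1518, 0.1029]
tcp_rot: [[0.04, 0.999, 0.0], [0.999, -0.04, -0.0], [-0.0, 0.0, -1.0]]
wrist_force: [-0.7, -0.0, 0.7]
opening: 0.0292
grasp_force: 60.7
```

```bash
python3 -c "
from h import *
s=read_state();print(s['position'],s['wrist_force'],s['torque'],np.round(s['qpos'],2))"
```

```text
[0.53718064 0.151847   0.10286291] [-7.00293847e-01 -7.22646267e-05  6.56965236e-01] [-0.13186661  0.10858674  0.01118934] [ 0.31  0.33 -0.74  1.83  0.25  1.08 -0.56]
```

The spanner is seated, with light upward contact. Now the first half-turn, clockwise, which is positive about tool z. I compensate for the roughly 0.9 mm grasp offset along tool x.

In the tool's units: 0.7 mm is 0.0014, 0.6 mm is 0.0012, 0.86 rad is 0.43.

Request:
drive_tool(moves=[[-1,0,0.0002,0,0,0,0.06],[-1,0,0.0004,0,0,0,0.125],[-1,-0.0002,0.0008,0,0,0,0.19],[-1,-0.0002,0.001,0,0,0,0.25],[-1,-0.0004,0.0012,0,0,0,0.31],[-1,-0.0006,0.0012,0,0,0,0.37],[-1,-0.0006,0.0014,0,0,0,0.43],[-1,-0.0006,0.0014,0,0,0,0.43]])

```text
time_s: 11.85
position: [0.5382, 0.1524, 0.1029]
tcp_rot: [[0.783, 0.622, 0.001], [0.622, -0.783, 0.001], [0.002, 0.0, -1.0]]
wrist_force: [1.1, 0.9, 0.7]
opening: 0.0293
grasp_force: 60.5
```

```bash
python3 -c "
from h import *
s=read_state();print(s['position'],s['wrist_force'],s['torque'],np.round(s['qpos'],2))"
```

```text
[0.53815643 0.15235763 0.10289368] [1.1387193  0.92267817 0.71889728] [ 0.324185   -0.20998037  0.00286792] [ 0.2   0.3  -0.6   1.83  0.19  1.06 -1.37]
```

In the tool's units: 0.3 mm is 0.0006, -0.2 mm is -0.0004, 0.6 rad is 0.3.

Request:
drive_tool(moves=[[-1,-0.0002,0.0002,0,0,0,0.06],[-1,-0.0002,0.0004,0,0,0,0.125],[-1,-0.0002,0.0004,0,0,0,0.19],[-1,-0.0002,0.0006,0,0,0,0.25],[-1,-0.0004,0.0006,0,0,0,0.3],[-1,-0.0004,0.0006,0,0,0,0.3],[-1,-0.0004,0.0006,0,0,0,0.285],[-1,-0.0004,0.0006,0,0,0,0.285]])

```text
time_s: 12.65
position: [0.5381, 0.1516, 0.1029]
tcp_rot: [[0.995, 0.105, 0.001], [0.105, -0.995, 0.001], [0.001, -0.0, -1.0]]
wrist_force: [2.5, 2.5, 0.2]
opening: 0.0294
grasp_force: 60.6
```

Request:
drive_tool(moves=[[1,0,0,0,0,0,0],[1,0,0,0,0,0,0],[1,0,0,0,0,0,0],[1,0,0,0,0,0,0],[1,0,0,0,0,0,0],[1,0,0,0,0,0,0],[1,0,0,0,0,0,0],[1,0,0,0,0,0,0]])

```text
time_s: 13.45
position: [0.5377, 0.1512, 0.1026]
tcp_rot: [[0.995, 0.101, -0.0], [0.101, -0.995, -0.0], [-0.0, 0.0, -1.0]]
wrist_force: [-0.1, -0.6, -0.4]
opening: 0.0853
grasp_force: 0.0
```

Released, and no force is left on the tool. I turn the open jaws back 90° for the new grip.

In the tool's units: -0.5 mm is -0.001, -1.12 rad is -0.56.

Request:
drive_tool(moves=[[1,-0.001,0,0,0,0,-0.07],[1,-0.001,0,0,0,0,-0.14],[1,-0.001,0,0,0,0,-0.21],[1,-0.001,0,0,0,0,-0.28],[1,-0.001,0,0,0,0,-0.35],[1,-0.001,0,0,0,0,-0.42],[1,-0.001,0,0,0,0,-0.49],[1,-0.001,0,0,0,0,-0.56]])

```text
time_s: 14.25
position: [0.5373, 0.151, 0.1026]
tcp_rot: [[0.337, 0.941, 0.0], [0.941, -0.337, -0.0], [-0.0, 0.0, -1.0]]
wrist_force: [-1.3, -0.0, 0.3]
opening: 0.0853
grasp_force: 0.0
```

In the tool's units: -0.45 rad is -0.225.

Request:
drive_tool(moves=[[1,0,0,0,0,0,-0.075],[1,0,0,0,0,0,-0.15],[1,0,0,0,0,0,-0.225],[1,0,0,0,0,0,-0.225],[1,0,0,0,0,0,-0.225],[1,0,0,0,0,0,-0.225],[1,0,0,0,0,0,-0.225],[1,0,0,0,0,0,-0.225]])

```text
time_s: 15.05
position: [0.5372, 0.1512, 0.1026]
tcp_rot: [[-0.099, 0.995, 0.0], [0.995, 0.099, -0.0], [-0.0, 0.0, -1.0]]
wrist_force: [-0.6, 0.0, 1.1]
opening: 0.0856
grasp_force: 0.0
```

```bash
python3 - <<'E'
from fit import *
s=read_state();p=s["position"];print(p*1000,s["wrist_force"],s["qpos"])
c=camera("scene")
R=rectify(c,c["frame"],.062)
g=cv2.cvtColor(R,cv2.COLOR_RGB2GRAY)
print("disc",fitc(g,30,np.arange(-90,91),1,(541,150)))
P=cloud(c);m=(abs(P[...,0]-p[0])<.05)&(abs(P[...,1]-p[1])<.05)&(P[...,2]>.055)&(P[...,2]<.07);q=P[m];print(np.percentile(q[:,2],[5,30,50,70,95])*1000)
cv2.imwrite("pics/regrip.png",cv2.resize(c["frame"][110:250,290:440],None,fx=4,fy=4,interpolation=2)[:,:,::-1])
E
```

```text
[537.22 151.15 102.61] [-0.64  0.04  1.12] [ 0.33  0.34 -0.76  1.83  0.26  1.08 -0.42]
disc (array([548.47, 146.02]), np.float64(-24.15759585293186))
[57.2  58.81 59.46 60.26 62.38]
```

View pics/regrip.png

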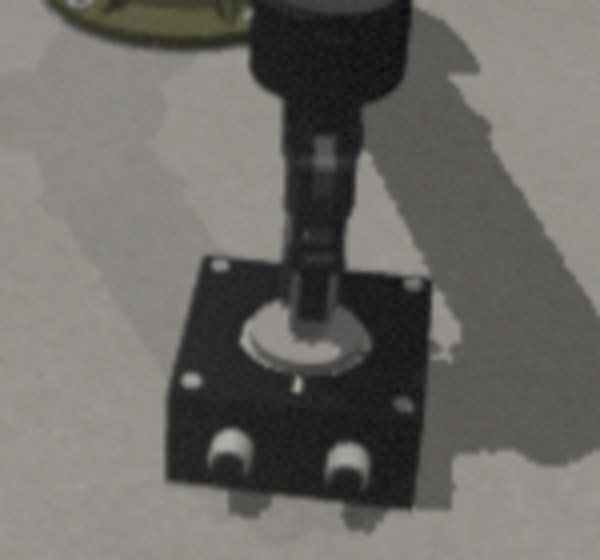

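The spanner stands upright with its disc flush in the well at (305,335), between the open fingers. Now I regrip.

In the tool's units: 0.16 rad is 0.08.

Request:
drive_tool(moves=[[-1,0,0,0,0,0,0],[-1,0,0,0,0,0,0],[-1,0,0,0,0,0,0],[-1,0,0,0,0,0,0],[-1,0,0,0,0,0,0],[-1,0,0,0,0,0,0],[-1,0,0,0,0,0,0.04],[-1,0,0,0,0,0,0.08]])

```text
time_s: 15.9
position: [0.5378, 0.1512, 0.1028]
tcp_rot: [[0.063, 0.998, 0.001], [0.998, -0.063, 0.0], [0.0, 0.001, -1.0]]
wrist_force: [1.4, -0.0, 0.8]
opening: 0.0294
grasp_force: 59.5
```

In the tool's units: 0.84 rad is 0.42.

Request:
drive_tool(moves=[[-1,0,0,0,0,0,0.06],[-1,0,0,0,0,0,0.12],[-1,0,0,0,0,0,0.18],[-1,0,0,0,0,0,0.24],[-1,0,0,0,0,0,0.3],[-1,0,0,0,0,0,0.36],[-1,0,0,0,0,0,0.42],[-1,0,0,0,0,0,0.42]])

```text
time_s: 16.7
position: [0.5377, 0.1514, 0.1028]
tcp_rot: [[0.783, 0.621, 0.001], [0.621, -0.783, 0.0], [0.001, 0.001, -1.0]]
wrist_force: [2.2, 0.8, 0.9]
opening: 0.0296
grasp_force: 59.3
```

```bash
python3 -c "
from h import *
s=read_state();print(s['position'],s['wrist_force'],s['torque'],np.round(s['qpos'],2))"
```

```text
[0.5377262  0.15138974 0.10277977] [2.18530809 0.80230016 0.94449153] [ 0.16759835 -0.38943632 -0.08991095] [ 0.2   0.3  -0.6   1.83  0.19  1.06 -1.37]
```

In the tool's units: 0.32 rad is 0.16.

Request:
drive_tool(moves=[[-1,0,0,0,0,0,0.035],[-1,0,0,0,0,0,0.07],[-1,0,0,0,0,0,0.1],[-1,0,0,0,0,0,0.125],[-1,0,0,0,0,0,0.14],[-1,0,0,0,0,0,0.15],[-1,0,0,0,0,0,0.16],[-1,0,0,0,0,0,0.16]])

```text
time_s: 17.5
position: [0.5376, 0.1514, 0.1028]
tcp_rot: [[0.939, 0.344, 0.001], [0.344, -0.939, 0.001], [0.001, -0.0, -1.0]]
wrist_force: [3.0, 0.3, 0.8]
opening: 0.0288
grasp_force: 59.4
```

```bash
python3 -c "
from h import *
s=read_state();print(s['position'],s['wrist_force'],s['torque'],np.round(s['qpos'],2))"
```

```text
[0.53761471 0.15144665 0.10276939] [2.97913529 0.30696673 0.79549205] [ 0.55982453 -0.60084648  0.01257037] [ 0.16  0.29 -0.55  1.83  0.17  1.06 -1.68]
```

In the tool's units: 0.1 rad is 0.05.

Request:
drive_tool(moves=[[-1,0,0,0,0,0,0.01],[-1,0,0,0,0,0,0.02],[-1,0,0,0,0,0,0.03],[-1,0,0,0,0,0,0.04],[-1,0,0,0,0,0,0.05],[-1,0,0,0,0,0,0.05],[-1,0,0,0,0,0,0.05],[-1,0,0,0,0,0,0.05]])

```text
time_s: 18.3
position: [0.5375, 0.1515, 0.1028]
tcp_rot: [[0.969, 0.248, 0.001], [0.248, -0.969, 0.001], [0.001, -0.0, -1.0]]
wrist_force: [4.0, 2.9, 1.5]
opening: 0.0295
grasp_force: 59.5
```

```bash
python3 -c "
from h import *
s=read_state();print(s['position'],s['wrist_force'],s['torque'],np.round(s['qpos'],2))"
```

```text
[0.53748512 0.15150849 0.10277289] [4.0398118  2.87778788 1.4871802 ] [ 0.89618486 -0.88094471 -0.00557715] [ 0.15  0.29 -0.53  1.83  0.17  1.06 -1.77]
```

In the tool's units: 0.1 rad is 0.05.

Request:
drive_tool(moves=[[-1,0,0,0,0,0,0.01],[-1,0,0,0,0,0,0.02],[-1,0,0,0,0,0,0.03],[-1,0,0,0,0,0,0.04],[-1,0,0,0,0,0,0.05],[-1,0,0,0,0,0,0.05],[-1,0,0,0,0,0,0.05],[-1,0,0,0,0,0,0.05]])

```text
time_s: 19.1
position: [0.5375, 0.1516, 0.1028]
tcp_rot: [[0.988, 0.156, 0.001], [0.156, -0.988, -0.001], [0.001, 0.001, -1.0]]
wrist_force: [3.8, 2.5, -0.1]
opening: 0.0293
grasp_force: 71.4
```

```bash
python3 -c "
from h import *
s=read_state();print(s['position'],s['wrist_force'],s['torque'],np.round(s['qpos'],2),s['tcp_rot'][:,0])"
```

```text
[0.53748682 0.15160485 0.10276432] [ 3.75803882  2.48932605 -0.08193962] [ 0.81089205 -1.09571486  1.97111598] [ 0.13  0.29 -0.52  1.83  0.17  1.06 -1.87] [0.98768901 0.15642494 0.0012863 ]
```

The z torque jumped to 2 N m, so the ring is at its stop. I unload the twist and lift straight up.

In the tool's units: -80 mm is -0.16, -60 mm is -0.12, -0.08 rad is -0.04.

Request:
drive_tool(moves=[[-1,0,0,0,0,0,-0.02],[-1,0,0,0,0,0,-0.04],[-1,0,0,0,0,0,-0.04],[-1,0,0,-0.01,0,0,-0.04],[-1,0,0,-0.024,0,0,-0.04],[-1,0,0,-0.06,0,0,-0.04],[-1,0,0,-0.12,0,0,-0.04],[-1,0,0,-0.16,0,0,-0.04]])

```text
time_s: 19.9
position: [0.5353, 0.1494, 0.1825]
tcp_rot: [[0.974, 0.227, -0.005], [0.227, -0.974, -0.003], [-0.006, 0.002, -1.0]]
wrist_force: [-0.0, -0.6, -2.5]
opening: 0.0296
grasp_force: 60.3
```

In the tool's units: 302 mm is 0.604, 259 mm is 0.518, -1.1 rad is -0.55.

Request:
drive_tool(moves=[[-1,-0.02,0.074,-0.02,0,0,-0.07],[-1,-0.04,0.148,-0.02,0,0,-0.14],[-1,-0.06,0.222,-0.02,0,0,-0.21],[-1,-0.08,0.296,-0.02,0,0,-0.28],[-1,-0.1,0.37,-0.02,0,0,-0.35],[-1,-0.12,0.444,-0.02,0,0,-0.42],[-1,-0.14,0.518,-0.02,0,0,-0.49],[-1,-0.164,0.604,-0.02,0,0,-0.55]])

```text
time_s: 20.7
position: [0.5234, -0.1624, 0.191]
tcp_rot: [[0.232, 0.973, -0.007], [0.973, -0.232, 0.001], [-0.0, -0.007, -1.0]]
wrist_force: [0.5, -0.8, -2.1]
opening: 0.0294
grasp_force: 60.2
```

Request:
drive_tool(moves=[[-1,0,0,0,0,0,0],[-1,0,0,0,0,0,0],[-1,0,0,0,0,0,0],[-1,0,0,0,0,0,0],[-1,0,0,0,0,0,0],[-1,0,0,0,0,0,0],[-1,0,0,0,0,0,0],[-1,0,0,0,0,0,0]])

```text
time_s: 21.5
position: [0.5265, -0.1614, 0.1926]
tcp_rot: [[0.237, 0.971, -0.0], [0.971, -0.237, -0.0], [-0.0, -0.0, -1.0]]
wrist_force: [-0.9, -0.3, -2.1]
opening: 0.0294
grasp_force: 60.2
```

```bash
python3 - <<'E'
import ring
from fit import *
s=read_state();p=s["position"];print(p*1000,s["tcp_rot"][:2,:2],s["qpos"],s["wrist_force"])
c=camera("top");R=rectify(c,c["frame"],.054)
b=rectify(camera("scene"),camera("scene")["frame"],.054)
# recess centre in holder from first picture
import fit
for n in("top","scene"):
    c2=camera(n);f=cv2.imread(f"pics/{n}0.png")[:,:,::-1].copy()
    ring.C0[:]=[.505,-.158]
    g=cv2.cvtColor(rectify(c2,f,.026),cv2.COLOR_RGB2GRAY)
    hs=rectify(c2,c2["frame"],.026)
    print(n,fitc(cv2.cvtColor(hs,cv2.COLOR_RGB2GRAY),34.5,np.arange(0,360),-1,(505,-158)))
cv2.imwrite("pics/after.png",np.hstack([R,b])[:,:,::-1])
E
```

```text
[ 526.5  -161.44  192.64] [[ 0.24  0.97]
 [ 0.97 -0.24]] [ 0.62  0.17 -0.41  1.76  0.07  1.22 -0.05] [-0.87 -0.35 -2.05]
top (array([ 502.04, -158.62]), np.float64(-1.4798558964486082))
scene (array([ 508.94, -158.32]), np.float64(-7.8969569555740184))
```

View pics/after.png

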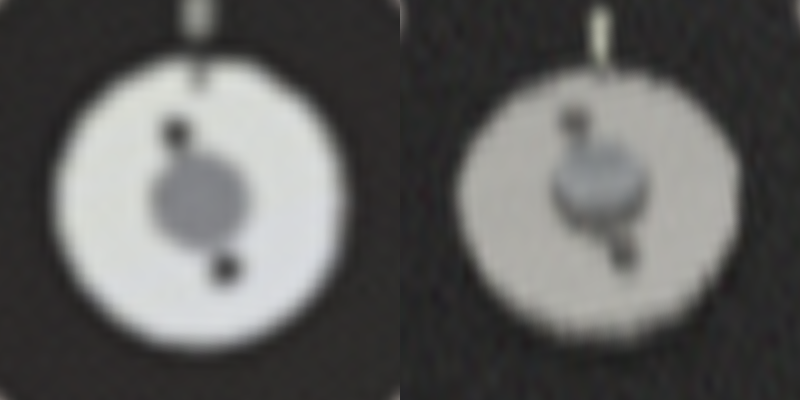

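The ring is home: the black line at (200,75) meets the white line at (197,15). Now I align over the holder and lower.

In the tool's units: 90 mm is 0.18, 80 mm is 0.16.

Request:
drive_tool(moves=[[-1,-0.006,-0.044,0,0,0,0],[-1,-0.006,-0.044,0.04,0,0,0],[-1,-0.006,-0.044,0.1,0,0,0],[-1,-0.006,-0.044,0.16,0,0,0],[-1,-0.006,-0.044,0.18,0,0,0],[-1,-0.006,-0.044,0.18,0,0,0],[-1,-0.006,-0.044,0.18,0,0,0],[-1,-0.006,-0.044,0.18,0,0,0]])

```text
time_s: 22.55
position: [0.5058, -0.1597, 0.1044]
tcp_rot: [[0.238, 0.971, 0.003], [0.971, -0.238, -0.001], [-0.0, 0.003, -1.0]]
wrist_force: [0.5, -0.2, -2.0]
opening: 0.0294
grasp_force: 60.3
```

In the tool's units: 35 mm is 0.07, 34 mm is 0.068.

Request:
drive_tool(moves=[[-1,0,0,0.012,0,0,0],[-1,0,0,0.024,0,0,0],[-1,0,0,0.036,0,0,0],[-1,0,0,0.048,0,0,0],[-1,0,0,0.06,0,0,0],[-1,0,0,0.068,0,0,0],[-1,0,0,0.07,0,0,0],[-1,0,0,0.07,0,0,0]])

```text
time_s: 23.35
position: [0.5043, -0.1593, 0.0674]
tcp_rot: [[0.238, 0.971, -0.0], [0.971, -0.238, 0.0], [0.0, -0.0, -1.0]]
wrist_force: [0.5, -0.4, -2.4]
opening: 0.0296
grasp_force: 60.3
```

Request:
drive_tool(moves=[[-1,0,0,0.003,0,0,0],[-1,0,0,0.0054,0,0,0],[-1,0,0,0.0054,0,0,0],[-1,0,0,0.0054,0,0,0],[1,0,0,0.0054,0,0,0],[1,0,0,0.0054,0,0,0],[1,0,0,0.0054,0,0,0],[1,0,0,0.0054,0,0,0]])

```text
time_s: 24.15
position: [0.5046, -0.1594, 0.0651]
tcp_rot: [[0.238, 0.971, 0.0], [0.971, -0.238, -0.0], [-0.0, 0.0, -1.0]]
wrist_force: [0.0, 0.4, -0.1]
opening: 0.0844
grasp_force: 0.0
```

In the tool's units: -100 mm is -0.2, -60 mm is -0.12.

Request:
drive_tool(moves=[[1,0,0,0,0,0,0],[1,0,0,0,0,0,0],[1,0,0,0,0,0,0],[1,0,0,0,0,0,0],[1,0,0,-0.02,0,0,0],[1,0,0,-0.06,0,0,0],[1,0,0,-0.12,0,0,0],[1,0,0,-0.2,0,0,0]])

```text
time_s: 24.95
position: [0.5033, -0.1589, 0.1652]
tcp_rot: [[0.237, 0.971, -0.003], [0.971, -0.237, 0.001], [0.0, -0.003, -1.0]]
wrist_force: [1.0, -0.3, 0.1]
opening: 0.0855
grasp_force: 0.0
```

In the tool's units: -180 mm is -0.36, -160 mm is -0.32.

Request:
drive_tool(moves=[[1,0,0,-0.08,0,0,0],[1,-0.08,0,-0.08,0,0,0],[1,-0.16,0,-0.08,0,0,0],[1,-0.24,0,-0.08,0,0,0],[1,-0.32,0,-0.08,0,0,0],[1,-0.36,0,-0.08,0,0,0],[1,-0.36,0,-0.08,0,0,0],[1,-0.36,0,-0.08,0,0,0]])

```text
time_s: 25.75
position: [0.4618, -0.3338, 0.2054]
tcp_rot: [[0.238, 0.971, 0.001], [0.971, -0.238, 0.001], [0.001, 0.0, -1.0]]
wrist_force: [0.1, 0.3, 0.7]
opening: 0.0854
grasp_force: 0.0
```

```bash
python3 - <<'E'
from h import *
np.set_printoptions(precision=4,suppress=True)
s=read_state();print(s["position"],s["joint_vel"])
for n in("top","scene"):
    c=camera(n);P=cloud(c).reshape(-1,3)
    m=(P[:,0]>.44)&(P[:,0]<.56)&(P[:,1]>-.22)&(P[:,1]<-.09)&(P[:,2]>.062)&(P[:,2]<.1)
    g=P[m];print(n,len(g),np.percentile(g[:,2],[50,90]));g=g[g[:,2]>np.percentile(g[:,2],80)-.004];print(g.mean(0),cv2.minAreaRect((g[:,:2]*1000).astype(np.float32)))
cv2.imwrite("pics/fin.png",cv2.resize(c["frame"][130:230,150:310],None,fx=5,fy=5,interpolation=2)[:,:,::-1])
E
```

```text
[ 0.4618 -0.3338  0.2054] [-0.0199 -0.0071 -0.0274  0.0095 -0.003  -0.0018 -0.001 ]
top 187 [0.0842 0.0874]
[ 0.5029 -0.1592  0.0852] ((503.0013427734375, -158.7429962158203), (29.7546329498291, 30.094547271728516), 76.06134033203125)
scene 234 [0.0799 0.0845]
[ 0.5092 -0.1583  0.0834] ((507.67279052734375, -158.7940673828125), (30.205326080322266, 31.250635147094727), 74.01026916503906)
```

View pics/fin.png

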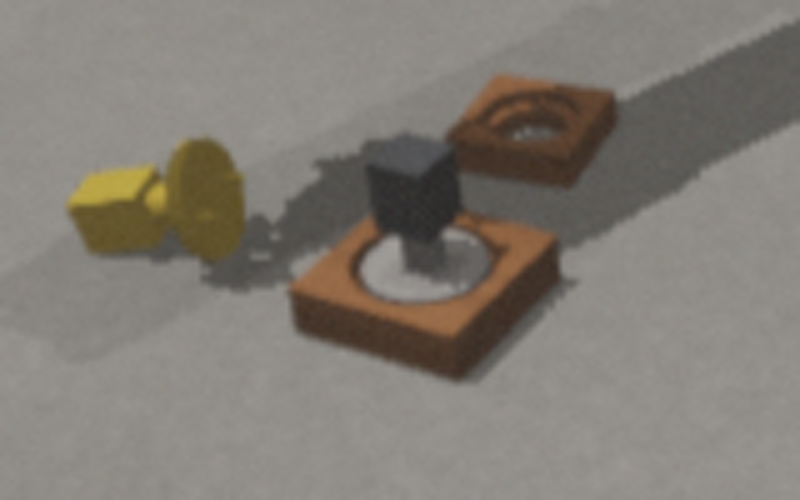

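The spanner stands upright and fully seated at (420,265), with its grip top at 85 mm as at the start. The robot is clear of everything, so I hand the job in.

```bash
python3 -c "
from station import finish_job
print(finish_job())"
```

```text
the job is handed in; nothing more can be done
None
```

The ring is home against its stop after two grips, the spanner is back upright and seated in its holder, and I handed the job in at about 26 s; the station returned no verdict.

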